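Wedge the push-button station into its desk dock

ROBOT

A 6-joint arm with a two-finger parallel gripper is mounted at the origin on the work surface. World frame = base frame: x ahead of the robot, y to its left, z up, the work surface at z = 0. Lengths are in mm, angles in rad, forces in N, time in s.
With the tool pointing down it reaches from about 275 to 1000 mm from the base axis. Payload 8.4 kg.
Tool frame: the origin (TCP) lies at the centre of the arm's flange, where the gripper is bolted on; the fingertips stand 173 mm ahead of it and the grasp point (between the pads) lies 155 mm ahead of it (r.nose_length is the distance from the TCP to the fingertips, in mm); z points along the fingers, y is the direction in which the jaws open and shut (so a half turn about z gives the same grasp; the last joint's range is limited). The gripper opens to 85 mm and grips with 20 to 120 N. Pads are 22 mm wide; open, the fingers measure 114 mm over their backs; the gripper's body (76 mm by 85 mm) begins 54 mm behind the grasp point. The pads swing forward as they close: fully open they stand 13 mm farther back than shut.
Start: joints at [1.319, 0.353, 1.633, -0, 1.155, -0.002], TCP at [154.505, 605.605, 404.681] pointing down, gripper open.
Joint ranges: [-2.63, 2.63], [-0.92, 2.1], [0.06, 2.66], [-1.3, 4.44], [0, 2.69], [-3.02, 3.02]. Speed limits (rad/s): [2.22, 2.22, 2.79, 3.14, 3.14, 3.14].

INTERFACE

Orientations are given as [roll, pitch, yaw] about the fixed x, y, z axes, in that order (R = Rz(yaw) Ry(pitch) Rx(roll)).
In Python, from rig import r, grab_frame, workorder gives the robot as it stands.
- The arm moves only by the tool carry_out, never from a script. Its argument "steps" is a list that holds one entry, the list of rows, each a list of 5 numbers: the opening in per cent of the stroke, from 0 (shut) to 100 (fully open), then the shift along the tool's x, y, z in m, then the turn about the tool's z in degrees. In form: [[[jaw, x, y, z, spin], ...]]. A call has 1 to 8 rows; each row is the pose to reach, as a shift and turn from the pose measured when the call began, along the tool's axes at that moment; what a row does not reach only later rows make up. A row lasts 1/10 s, in which the tool goes at most 50 mm and 8.59 degrees, less where a joint would pass 70% of its speed; a pose out of reach is approached as far as the arm can. A call with a gripper value outside its range is refused whole. The fingers move at their own pace and stop on an object; "squeeze" is the grip in N (left out, the last holds). Time passes only in rows, so rows that repeat a pose let the fingers close. It gives the time, the measured TCP pose, the force and the opening at its end, in the units of the state.
- r.sense(): the state, without advancing time (a new reading comes with each control period).
- grab_frame(name): name is "scene" or "top"; returns a dict with "image" (480x640x3 uint8, red, green, blue), "intrinsics" (3x3 intrinsics, pixels), "eye" and "rotation" of the camera in the world. Camera axes: x right, y up, looking along -z (the intrinsics and any distortion apply to the point x, -y, -z); pixel columns grow to the right and rows downward; lengths in mm; the calibration is good to about 2 mm. A picture is of the moment at which its call begins. There is no depth.
- workorder.sign_off(): hands the job in, once; it reports no verdict.
The state is a dict: "clock": time; "qpos": joint angles; "qvel": joint speeds; "joint_efforts": joint torques, N m; "eef_pos": TCP position; "tcp_rot": TCP orientation; "contact_force": force on the tool from outside, world axes, zero at the start; "wrist_torque": the same for the moment, N m; "opening": opening from 0.0 (shut) to 1.0 (fully open).
Only numpy, scipy, OpenCV 4.12 (cv2) and the standard library are available. Lean on these libraries where they do the work, as an engineer would, in place of code of your own. Each camera call takes 0.05 s, during which the arm holds its last target.

TASK

Lift the push-button station out of the desk rack, where it can only be taken by its two ends, and set it down flat in the wide mouth of the aluminium dock, narrow end of its foot towards the dock's grey upstand. Then let go, take it another way (by its sides, or pushing from behind), and slide it along the tapered dovetail towards the upstand until it wedges tight, and let go of it. Leave the mouse, the mug and the handset where they are.

Things in the scene. Friction and masses are not known exactly. Their poses are not given: they have to be found in the camera images.
- station: Push-button station, 0.35 kg: box housing, white below, grey above, two round buttons on top, on an aluminium dovetail foot. Origin: under the housing's centre at the foot's underside; z up; +x is the narrow, leading end. Housing 66 mm long (x -33 to +33), 68 wide (y), z 18 to 74 mm; buttons at x -14 and +14, to z = 84. Starts upright in the rack, on its 4 mm floor.
- station_foot_rear (a point): Middle of the rear bottom edge of the station's foot, axes as the station's, 53 mm behind its origin. The foot runs x -53 to +33 from the origin, 20 mm out behind the housing as a ledge 12 mm high, flush in front. Dovetail: widest at the bottom, flanks leaning in 30 degrees, tapering 10 degrees a side in plan: 76 mm wide below at the rear, 45 at the front.
- rack: Dark steel desk sorter, fixed. Origin on the desk under the station's slot, which runs along its x, open at both ends: x -75 to +55 mm, 84 wide between 3 mm sides 66 high, floor 4 thick. The station starts within 5 mm of this origin, facing the rack's +x; 8 mm remain between housing and sides, too little for a finger. A second slot at +y (to y = 101 mm) holds folders up to 84 mm high.
- dock: Aluminium mounting dock, fixed. Origin on the desk under the station's home place; x is the sliding direction, towards the upstand. Base plate x -135 to +75 mm, 116 wide, 6 thick. Two rails, x -75 to +33, lean inwards over the foot, tops 15 mm above the base plate; their gap narrows towards +x with the foot's taper.
- dock_home (a point): On the base plate, 6 mm above the desk, axes as the dock's. Here lies the station's origin when wedged home, its axes along the dock's, the foot's flanks touching both rails. It slides easily until then; from there the resistance rises steeply: a push of 10 to 20 N wedges it and it stays. Held stiffly out of line it can jam some mm early: pushing low on the middle of the rear face straightens it.
- dock_mouth (a point): On the base plate, 70 mm short of dock_home, axes as the dock's. With the station's origin here the foot can be lowered in from above, about 5 mm to spare on each side. The rails overhang the foot, so it goes in from above only if its origin is more than 40 mm short of dock_home.
- dock_upstand (a point): Middle of the top edge of the face towards the station, of the grey upstand block at the dock's +x end: 92 mm above the desk, 39 mm beyond dock_home; the block is 36 mm thick and 100 wide. With the station home 6 mm remain between it and the housing, too little for a finger.
- mouse: Black computer mouse, 105 x 58 mm, 31 mm high, loose. Origin under its centre. Leave alone.
- mug: White mug, 80 mm across, 85 mm high, loose. Origin under its centre. Leave alone.
- handset: Black portable handset lying flat, 180 x 52 mm, 31 mm high, loose. Origin under its centre. Leave alone.
Not all that is in view belongs to the job. What is shaped like the station but orange is not meant.

How it is judged:
By the outcome, as a careful person would: the job done as asked, in the order asked, and still so for the second after the job is handed in, with the robot touching nothing.
It also fails if it takes over 59 s, if anything falls off the work surface, if the arm or the gripper's body presses on something with over 40 N, if the wrist force passes 120 N, or if a joint passes its speed limit or range.

## Working session

There is one attempt and no reset: what is moved stays moved. The work goes in short steps, Python scripts to look and compute and a tool call to move; the robot and the scene stay as the last step left them, time stands still between calls to the robot, and variables do not carry over. Pictures are saved under pics/ and viewed, and the job is handed in when it is done.

Besides the shell and the picture viewer there is one more tool, called as name(argument=value, ...), one argument or row to a line, values as JSON. carry_out: Moves the arm, as the interface text tells. Its arguments: {"type":"object","properties":{"steps":{"type":"array","items":{"type":"array","items":{"type":"array","items":{"type":"number"}}}},"squeeze":{"type":"number"}},"required":["steps"]}

```bash
mkdir -p pics; ls
python3 - <<'E'
from rig import r, grab_frame, workorder
import cv2, numpy as np
print(r.sense())
for n in("scene","top"):
    f=grab_frame(n); print(n,f["intrinsics"],f["eye"],f["rotation"],[k for k in f])
    cv2.imwrite(f"pics/{n}0.png",f["image"][:,:,::-1])
E
```

```text
pics
{'clock': 0.0, 'qpos': array([ 1.31858592e+00,  3.53651630e-01,  1.63412888e+00,  1.57569690e-05,
        1.15521658e+00, -2.42957410e-03]), 'qvel': array([-3.51753690e-04,  1.83012483e-03, -2.65174930e-03, -1.00908866e-03,
       -2.03877889e-05, -6.16496090e-05]), 'joint_efforts': array([-1.11775418e-03, -6.05255842e+01, -3.42059791e+01, -3.27578909e-04,
        9.55528492e-03,  7.93066199e-07]), 'eef_pos': array([154.45154381, 605.3721948 , 403.96159018]), 'tcp_rot': array([-3.14018825e+00, -1.78189779e-05,  2.89180544e+00]), 'contact_force': array([ 0.46532019, -0.8516363 , -0.05313532]), 'wrist_torque': array([ 0.01544899, -0.02877021,  0.00553331]), 'opening': 0.9987599398195967}
scene [[535.39019478   0.         312.39524846]
 [  0.         535.39019478 239.81375116]
 [  0.           0.           1.        ]] [1203.39905025  455.3855385   807.89450403] [7.72860308e-01 1.12714277e-03 2.19551839e+00] ['image', 'intrinsics', 'eye', 'rotation']
top [[445.4233282    0.         316.76955445]
 [  0.         445.4233282  230.03794181]
 [  0.           0.           1.        ]] [579.42625975  25.26442068 860.63545451] [ 0.05387699  0.00175105 -1.54414589] ['image', 'intrinsics', 'eye', 'rotation']
```

View pics/scene0.png

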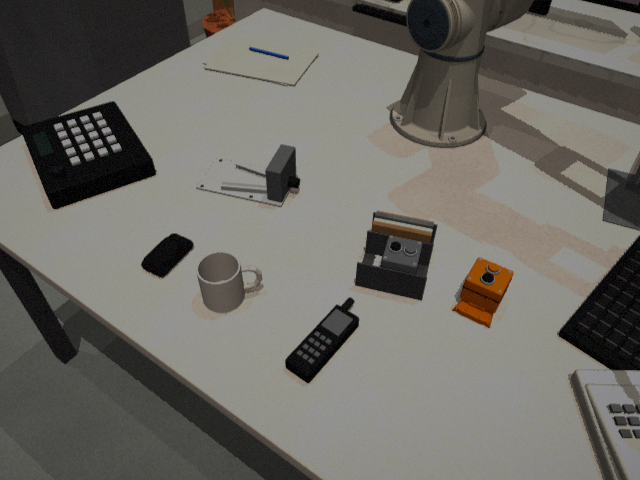

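View pics/top0.png

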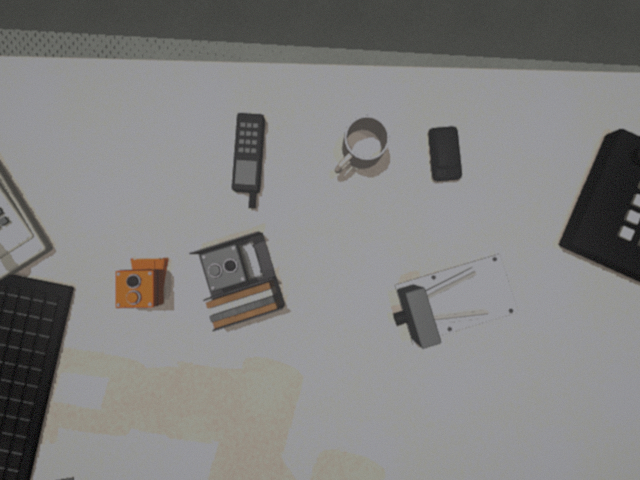

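```bash
cat > h.py <<'E'
import numpy as np, cv2
from scipy.spatial.transform import Rotation as R
from scipy.optimize import least_squares
CAM={}
CAM['scene']=(np.array([[535.39019478,0,312.39524846],[0,535.39019478,239.81375116],[0,0,1]]),np.array([1203.39905025,455.3855385,807.89450403]),np.array([7.72860308e-01,1.12714277e-03,2.19551839]))
CAM['top']=(np.array([[445.4233282,0,316.76955445],[0,445.4233282,230.03794181],[0,0,1]]),np.array([579.42625975,25.26442068,860.63545451]),np.array([0.05387699,0.00175105,-1.54414589]))
def proj(c,P):
    K,e,o=CAM[c]; M=R.from_euler('xyz',o).as_matrix()
    p=(np.atleast_2d(P)-e)@M; p=p*[1,-1,-1]; q=p@K.T; return q[:,:2]/q[:,2:]
def onplane(c,uv,z):
    K,e,o=CAM[c]; M=R.from_euler('xyz',o).as_matrix()
    d=np.linalg.inv(K)@np.array([uv[0],uv[1],1.]); d=M@(d*[1,-1,-1]); return e+d*(z-e[2])/d[2]
def tri(u1,u2):  # scene px, top px
    f=lambda P: np.r_[proj('scene',P)[0]-u1,proj('top',P)[0]-u2]
    s=least_squares(f,[500,0,50]); return s.x,s.fun
def crop(img,x0,y0,w,h,k,fn):
    c=img[y0:y0+h,x0:x0+w]; c=cv2.resize(c,None,fx=k,fy=k,interpolation=cv2.INTER_CUBIC)
    c=cv2.convertScaleAbs(c,alpha=1.5)
    for i in range(0,w,10): cv2.line(c,(i*k,0),(i*k,6 if i%50 else 14),(0,0,255),1); cv2.putText(c,str(x0+i),(i*k,22),0,.35,(0,0,255),1) if i%20==0 else 0
    for i in range(0,h,10): cv2.line(c,(0,i*k),(6,i*k),(0,0,255),1); cv2.putText(c,str(y0+i),(8,i*k+4),0,.35,(0,0,255),1) if i%20==0 else 0
    cv2.imwrite(fn,c)
E
python3 - <<'E'
from h import *
s=cv2.imread('pics/scene0.png');t=cv2.imread('pics/top0.png')
crop(s,340,200,110,110,7,'pics/s_rack.png') if 0 else crop(s,345,205,100,100,6,'pics/s_rack.png')
crop(t,185,225,110,100,6,'pics/t_rack.png')
crop(s,190,140,120,75,6,'pics/s_dock.png')
crop(t,385,245,140,110,5,'pics/t_dock.png')
E
```

```text
(no output)
```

View pics/s_rack.png

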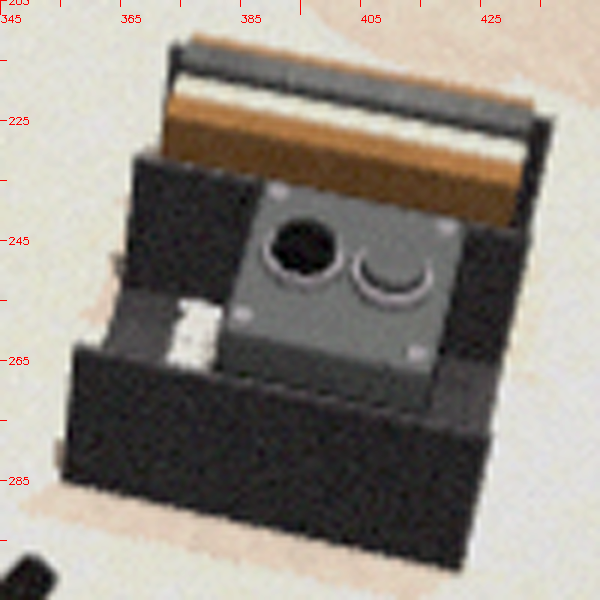

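View pics/t_rack.png

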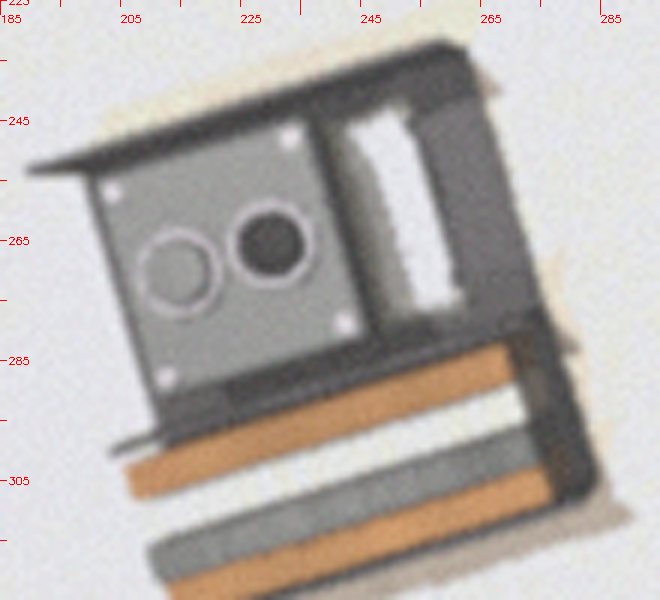

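View pics/s_dock.png

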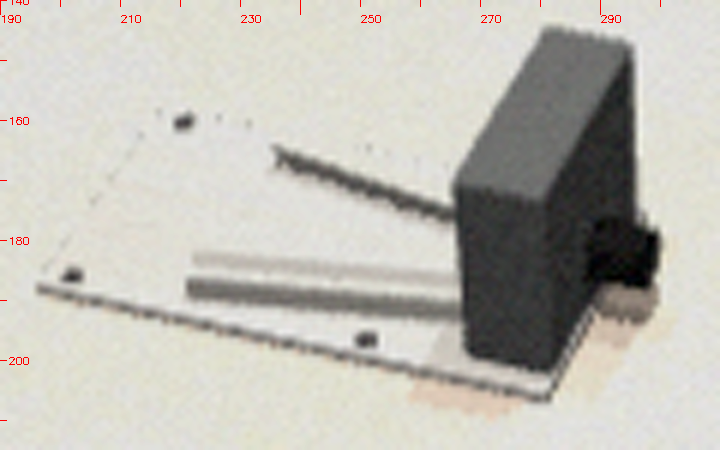

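View pics/t_dock.png

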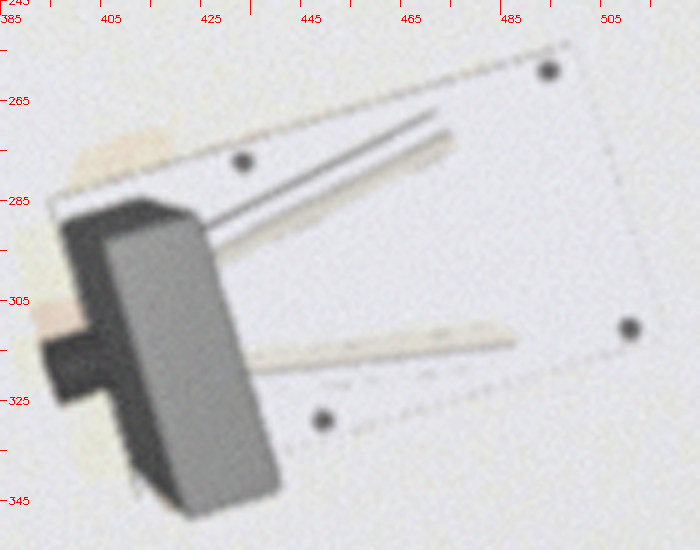

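```bash
cat > fit0.py <<'E'
from h import *
def px(c,x0,y0,k): return [x0+(c[0]+.5)/k-.5, y0+(c[1]+.5)/k-.5]
def fit(obs,init,label):
    # obs: (cam, px, local pt); params x,y,yaw,dz
    def f(p,fz=False):
        c,s=np.cos(p[2]),np.sin(p[2]); o=[]
        for cam,u,l in obs:
            P=[p[0]+c*l[0]-s*l[1],p[1]+s*l[0]+c*l[1],l[2]+p[3]]
            o.append(proj(cam,P)[0]-u)
        return np.array(o).ravel()
    s=least_squares(f,init,loss='soft_l1',x_scale=[10,10,.1,10]); print(label,np.round(s.x,3)); print(np.round(f(s.x).reshape(-1,2),1).tolist())
    return s.x
if __name__=="__main__":
    S=lambda a:px(a,345,205,6); T=lambda a:px(a,185,225,6)
    st=[('scene',S((262,180)),(-33,34,74)),('scene',S((465,225)),(33,34,74)),('scene',S((438,370)),(33,-34,74)),('scene',S((222,325)),(-33,-34,74)),
    ('top',T((86,176)),(33,-34,74)),('top',T((308,122)),(-33,-34,74)),('top',T((365,335)),(-33,34,74)),('top',T((155,400)),(33,34,74)),
    ('top',T((180,273)),(14,0,84)),('top',T((270,243)),(-14,0,84)),('scene',S((392,273)),(14,0,84)),('scene',S((302,248)),(-14,0,84))]
    fit(st,[500,200,1.6,4],'station')
    for cam in('scene','top'): fit([o for o in st if o[0]==cam],[500,200,1.6,4],'station '+cam)
    rk=[('scene',S((76,347)),(-75,-45,66)),('scene',S((490,437)),(55,-45,66)),('scene',S((463,570)),(55,-45,0)),('scene',S((62,482)),(-75,-45,0)),
    ('top',T((28,168)),(55,-45,66)),('top',T((440,38)),(-75,-45,66))]
    fit(rk,[500,200,1.6,0],'rack')
    S=lambda a:px(a,190,140,6); T=lambda a:px(a,385,245,5)
    dk=[('top',T((50,200)),(75,-58,6)),('top',T((570,43)),(-135,-58,6)),('top',T((655,340)),(-135,58,6)),
    ('top',T((100,238)),(75,-50,92)),('top',T((205,213)),(39,-50,92)),('top',T((284,490)),(39,50,92)),('top',T((190,518)),(75,50,92)),
    ('scene',S((38,288)),(-135,-58,6)),('scene',S((548,400)),(75,-58,6)),('scene',S((156,110)),(-135,58,6)),
    ('scene',S((456,187)),(39,-50,92)),('scene',S((547,202)),(75,-50,92)),('scene',S((633,42)),(75,50,92)),('scene',S((545,26)),(39,50,92))]
    fit(dk,[450,-200,1.6,0],'dock')
    for cam in('scene','top'): fit([o for o in dk if o[0]==cam],[450,-200,1.6,0],'dock '+cam)
E
python3 fit0.py
```

```text
station [551.495 190.606   1.892   3.587]
[[0.1, 0.1], [0.5, -0.1], [-1.1, 1.5], [-0.8, 0.9], [0.5, 0.5], [-0.5, -1.5], [1.0, 0.2], [-0.2, 0.4], [-0.7, -0.1], [-0.2, 0.2], [0.2, -1.4], [0.3, -0.5]]
station scene [535.916 184.486   1.91  -13.254]
[[0.1, 0.4], [-0.1, -0.3], [-0.9, 0.7], [0.1, 0.8], [0.2, -1.7], [0.5, -0.5]]
station top [550.922 193.731   1.879 -11.935]
[[1.2, 0.4], [-0.3, -0.8], [0.4, 0.3], [-0.2, -0.2], [-0.5, -0.2], [-0.2, 0.4]]
rack [550.356 188.701   1.907   1.429]
[[-0.8, -0.2], [0.3, 0.0], [-0.4, 0.4], [-0.4, 0.0], [-1.1, 0.7], [-0.0, 0.1]]
dock [ 492.97  -212.052    1.887   -1.058]
[[-0.4, 0.1], [0.4, 0.2], [2.0, -0.7], [-0.4, 0.5], [-1.4, -0.5], [0.3, 0.5], [-1.1, 1.0], [-0.6, -0.0], [-0.4, -0.2], [0.9, 0.5], [-1.3, -0.4], [-0.7, 0.3], [0.3, 0.3], [-0.1, 0.1]]
dock scene [ 492.633 -211.592    1.897   -0.898]
[[-0.4, 0.3], [0.2, -0.5], [0.7, 0.8], [-0.8, -0.5], [-0.1, 0.1], [0.4, 0.0], [-0.0, -0.1]]
dock top [ 491.906 -215.506    1.882  -13.066]
[[0.4, 0.1], [-0.1, 1.0], [1.0, -0.6], [0.3, 0.3], [-0.9, -0.5], [0.2, -0.2], [-0.9, 0.1]]
```

```bash
cat >> h.py <<'E'
def box(x0,x1,y0,y1,z0,z1):
    c=np.array([[x,y,z] for x in(x0,x1) for y in(y0,y1) for z in(z0,z1)],float)
    e=[(i,j) for i in range(8) for j in range(i) if bin(i^j).count('1')==1]
    return c,e
def foot(dz=0):
    hw=lambda x,z: 38-(x+53)*np.tan(np.radians(10))-z*np.tan(np.radians(30))
    c=np.array([[x,s*hw(x,z),z] for x in(-53,33) for s in(-1,1) for z in(0,12)],float)
    return c,[(i,j) for i in range(8) for j in range(i) if bin(i^j).count('1')==1]
def wire(img,cam,parts,pose,k,x0,y0,col):
    x,y,a,z=pose; M=np.array([[np.cos(a),-np.sin(a),0],[np.sin(a),np.cos(a),0],[0,0,1]])
    for c,e in parts:
        u=(proj(cam,c@M.T+[x,y,z])-[x0,y0]+.5)*k-.5
        for i,j in e: cv2.line(img,tuple(int(v) for v in np.round(u[i])),tuple(int(v) for v in np.round(u[j])),col,1,cv2.LINE_AA)
def rails():
    t=np.tan(np.radians(10));out=[]
    for s in(-1,1):
        # gap at dock coords: foot home flank extended
        hw=lambda x,z: 38-(x+53)*t-z*np.tan(np.radians(30))
        c=np.array([[x,s*hw(x,z),z] for x in(-75,33) for z in(0,15)]); out.append((c,[(0,1),(2,3),(0,2),(1,3)]))
    return out
STATION=[box(-33,33,-34,34,18,74),foot(),box(-14.1,-13.9,-8,8,84,84),box(13.9,14.1,-8,8,84,84)]
RACK=[box(-75,55,-45,-42,0,66),box(-75,55,42,45,0,66)]
DOCK=[box(-135,75,-58,58,0,6),box(39,75,-50,50,6,92)]+[(c+[0,0,6],e) for c,e in rails()]
def ov(img,cam,x0,y0,w,h,k,items,fn):
    c=cv2.resize(img[y0:y0+h,x0:x0+w],None,fx=k,fy=k,interpolation=cv2.INTER_CUBIC); c=cv2.convertScaleAbs(c,alpha=1.5)
    for parts,pose,col in items: wire(c,cam,parts,pose,k,x0,y0,col)
    return c
E
cat > o1.py <<'E'
from h import *
s=cv2.imread('pics/scene0.png');t=cv2.imread('pics/top0.png')
st=[551.5,190.6,1.895,4]; rk=[550.4,188.7,1.9,0]; dk=[493,-212,1.89,0]
it=[(RACK,rk,(0,200,0)),(STATION,st,(0,0,255))]
a=ov(s,'scene',345,205,100,100,4,it,0); b=ov(t,'top',185,225,100,100,4,it,0)
cv2.imwrite('pics/ov_rack.png',np.hstack([a,b]))
it=[(DOCK,dk,(0,0,255))]
a=ov(s,'scene',190,135,120,90,3,it,0); b=ov(t,'top',390,245,140,90+20,3,it,0)
b=b[:330]; a=np.vstack([a,np.zeros((330-270,360,3),np.uint8)])
cv2.imwrite('pics/ov_dock.png',np.hstack([a,b]))
E
python3 o1.py
```

```text
(no output)
```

View pics/ov_rack.png

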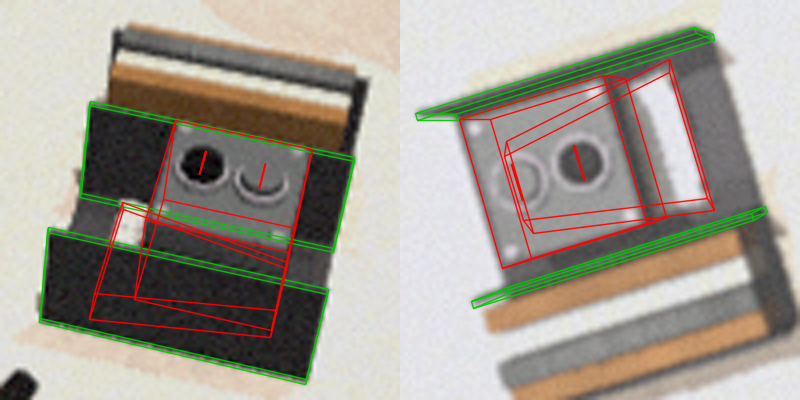

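View pics/ov_dock.png

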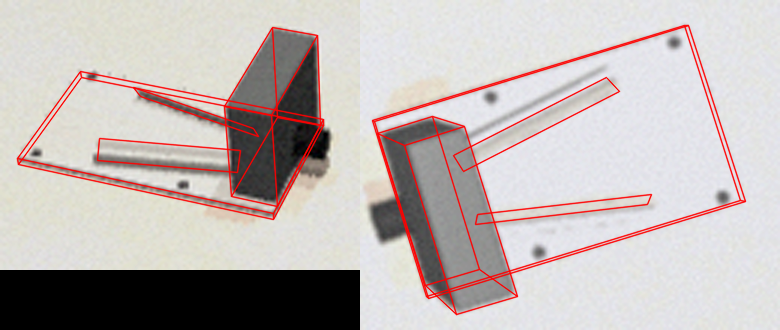

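```bash
cat > o2.py <<'E'
from h import *
s=cv2.imread('pics/scene0.png');t=cv2.imread('pics/top0.png')
st=[551.5,190.6,1.895,4]
ST=[box(-33,33,-34,34,74,74.1),box(-14.1,-13.9,-8,8,84,84),box(13.9,14.1,-8,8,84,84),box(-53,-52.9,-30,30,12,12.1)]
it=[(ST,st,(0,0,255))]
a=ov(s,'scene',370,225,60,60,6,it,0); b=ov(t,'top',195,235,70,60,6,it,0)
cv2.imwrite('pics/ov_st.png',np.hstack([a,b]))
E
python3 o2.py
```

```text
(no output)
```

View pics/ov_st.png

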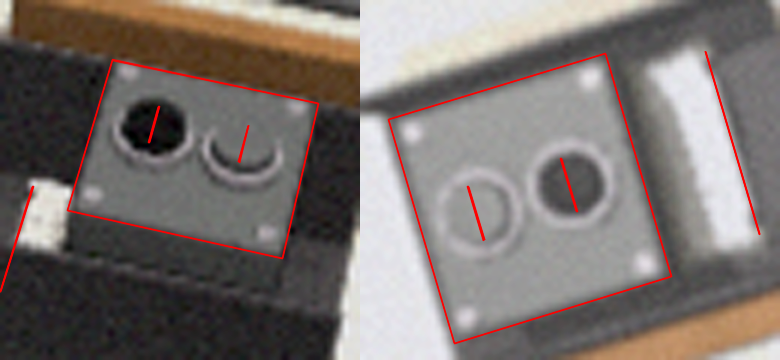

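```bash
cat >> h.py <<'E'
def go(target,jaw=None):
    from rig import r
    s=r.sense(); M=R.from_euler('xyz',s['tcp_rot']).as_matrix()
    d=M.T@(np.array(target,float)-s['eef_pos'])/1000
    y=M[:,1]; cur=np.arctan2(y[1],y[0]); sp=0
    if jaw is not None:
        sp=-(jaw-cur); sp=(sp+np.pi/2)%np.pi-np.pi/2
    print('t',round(s['clock'],2),'pos',np.round(s['eef_pos'],1),'jaw',round(cur,4),'open',round(s['opening'],3),'F',np.round(s['contact_force'],1),'q6',round(s['qpos'][5],2))
    print('shift m',np.round(d,4),'spin deg',round(np.degrees(sp),2),'tool tilt',np.round(M[:,2],4))
E
python3 -c "
from h import *
go((551.5,190.6,330),1.895)"
```

```text
t 0.1 pos [154.4 605.4 404. ] jaw 1.321 open 1.002 F [-0.1 -0.1 -0.5] q6 -0.0
shift m [-0.4873 -0.3037  0.0744] spin deg -32.89 tool tilt [-3.0e-04 -1.2e-03 -1.0e+00]
```

carry_out(
  steps=[
    [[100,-0.487,-0.304,0.074,-32.9],[100,-0.487,-0.304,0.074,-32.9],[100,-0.487,-0.304,0.074,-32.9],[100,-0.487,-0.304,0.074,-32.9],[100,-0.487,-0.304,0.074,-32.9],[100,-0.487,-0.304,0.074,-32.9],[100,-0.487,-0.304,0.074,-32.9],[100,-0.487,-0.304,0.074,-32.9]],
  ],
  squeeze=60,
)

```text
clock: 0.9
eef_pos: [426.8, 319.9, 353.6]
tcp_rot: [-3.141, -0.001, -2.817]
contact_force: [0.4, 0.9, 0.5]
opening: 0.999
```

```bash
python3 -c "
from h import *
go((551.5,190.6,330),1.895)"
```

```text
t 0.9 pos [426.8 319.9 353.6] jaw 1.8953 open 0.999 F [0.4 0.9 0.5] q6 -1.25
shift m [-0.0769 -0.1623  0.0237] spin deg 0.02 tool tilt [-4.0e-04 -1.2e-03 -1.0e+00]
```

carry_out(
  steps=[
    [[100,-0.077,-0.162,0.024,0],[100,-0.077,-0.162,0.024,0],[100,-0.077,-0.162,0.024,0],[100,-0.077,-0.162,0.024,0],[100,-0.077,-0.162,0.024,0],[100,-0.077,-0.162,0.024,0]],
  ],
)

```text
clock: 1.5
eef_pos: [551.5, 190.3, 329.1]
tcp_rot: [-3.141, -0.002, -2.819]
contact_force: [0.1, 0.2, 0.1]
opening: 0.998
```

```bash
python3 -c "
from h import *
from rig import grab_frame
go((551.5,190.6,203),1.895)
f=grab_frame('scene')['image'][:,:,::-1]; cv2.imwrite('pics/s2.png',f)
g=grab_frame('top')['image'][:,:,::-1]; cv2.imwrite('pics/t2.png',g)
crop(f,330,120,130,190,3,'pics/a.png');crop(g,185,200,130,190,3,'pics/b.png')
cv2.imwrite('pics/c2.png',np.hstack([cv2.imread('pics/a.png'),cv2.imread('pics/b.png')]))
"
```

```text
t 1.5 pos [551.5 190.3 329.1] jaw 1.8935 open 0.998 F [0.1 0.2 0.1] q6 -1.56
shift m [-0.0003  0.0004  0.1261] spin deg -0.09 tool tilt [-0.0017 -0.0014 -1.    ]
```

View pics/c2.png

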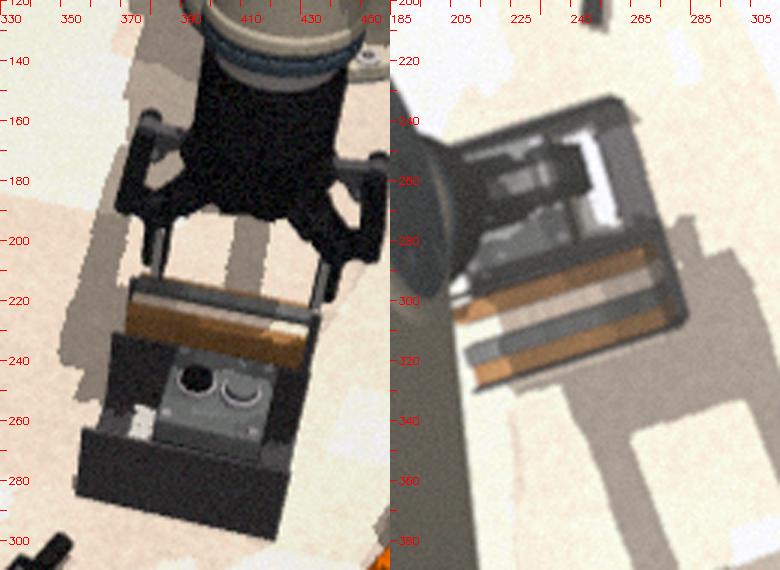

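```bash
python3 -c "
from h import *
a=1.8935
for s in(-1,1):
  for w in (42.5,57):
    for z in (156,169): print(s,w,z,proj('scene',[551.5+s*w*np.cos(a),190.3+s*w*np.sin(a),z])[0],proj('top',[551.5+s*w*np.cos(a),190.3+s*w*np.sin(a),z])[0])
s=cv2.imread('pics/s2.png');crop(s,360,170,90,60,8,'pics/d2.png')
"
```

```text
-1 42.5 156 [383.42700927 215.33874496] [238.33246384 261.1124146 ]
-1 42.5 169 [384.11933336 209.94717369] [236.84265663 261.24505896]
-1 57 156 [375.44851183 213.69278037] [247.1372734  258.42778296]
-1 57 169 [376.0601788  208.30224111] [245.81344319 258.5099149 ]
1 42.5 156 [431.23482421 225.20150055] [186.61536742 276.88122282]
1 42.5 169 [432.4209854  219.80589527] [184.14868462 277.31116463]
1 57 156 [439.57173945 226.92140676] [177.77548061 279.57654969]
1 57 169 [440.84586695 221.52547541] [175.14148554 280.05741067]
```

View pics/d2.png

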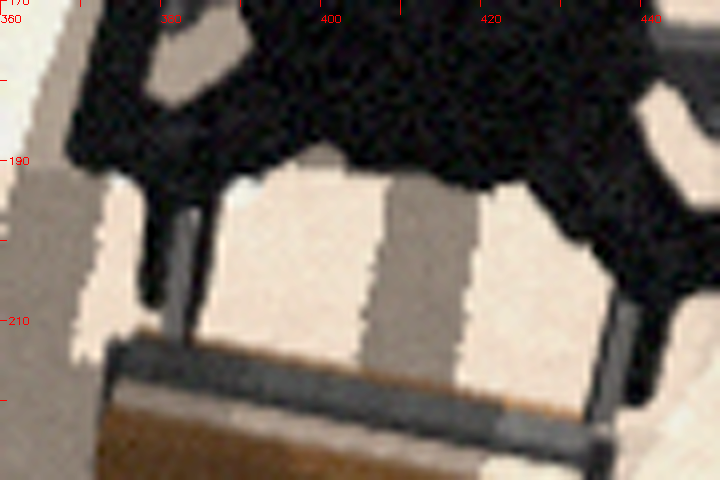

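carry_out(
  steps=[
    [[100,0,0,0.03,0],[100,0,0,0.06,0],[100,0,0,0.085,0],[100,0,0,0.105,0],[100,0,0,0.12,0],[100,0,0,0.126,0],[100,0,0,0.126,0]],
  ],
)

```text
clock: 2.3
eef_pos: [550.2, 191.8, 203.2]
tcp_rot: [-3.141, -0.002, -2.816]
contact_force: [-0.1, 0.6, 0.4]
opening: 0.998
```

```bash
python3 -c "
from h import *
from rig import grab_frame
go((551.5,190.6,203),1.895)
f=grab_frame('scene')['image'][:,:,::-1]
crop(f,330,180,130,130,4,'pics/c3.png')
"
```

```text
t 2.3 pos [550.2 191.8 203.2] jaw 1.8966 open 0.998 F [-0.1  0.6  0.4] q6 -1.56
shift m [-0.0008 -0.0015  0.0002] spin deg 0.09 tool tilt [-0.0021 -0.0015 -1.    ]
```

View pics/c3.png

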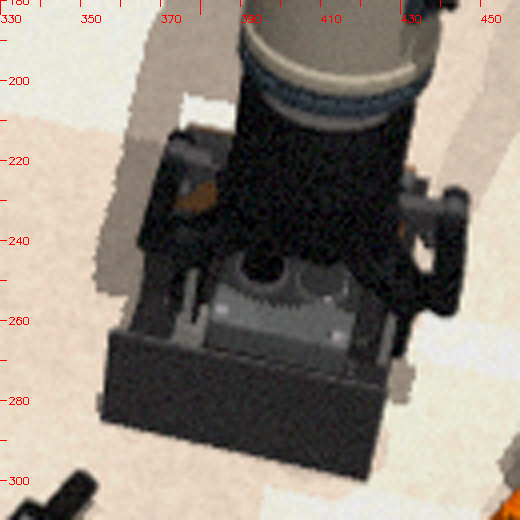

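carry_out(
  steps=[
    [[100,-0.001,-0.0015,0,0],[50,-0.001,-0.0015,0,0],[50,-0.001,-0.0015,0,0],[50,-0.001,-0.0015,0,0],[50,-0.001,-0.0015,0,0],[50,-0.001,-0.0015,0,0]],
  ],
  squeeze=60,
)

```text
clock: 2.95
eef_pos: [552.6, 190.7, 204.9]
tcp_rot: [-3.141, 0.001, -2.816]
contact_force: [0.1, -0.3, 5.5]
opening: 0.766
```

```bash
python3 -c "
from h import *
go((551.5,190.6,203),1.895)
"
```

```text
t 2.95 pos [552.6 190.7 204.9] jaw 1.8961 open 0.766 F [ 0.1 -0.3  5.5] q6 -1.57
shift m [0.0011 0.0003 0.0019] spin deg 0.06 tool tilt [ 8.e-04 -5.e-04 -1.e+00]
```

carry_out(
  steps=[
    [[50,0,0,-0.01,0],[50,0,0,-0.025,0],[50,0,0,-0.05,0],[50,0,0,-0.08,0],[50,0,0,-0.11,0],[50,0,0,-0.14,0],[50,0,0,-0.14,0]],
  ],
)

```text
clock: 3.65
eef_pos: [553.7, 191.2, 350.2]
tcp_rot: [-3.141, 0.008, -2.816]
contact_force: [0.2, -0.1, -3.4]
opening: 0.763
```

```bash
python3 -c "
from h import *
from rig import grab_frame
dk=np.array([493,-212]);a=1.89;t=dk-75*np.array([np.cos(a),np.sin(a)]);print(t)
go((t[0],t[1],300),1.89)
f=grab_frame('scene')['image'][:,:,::-1]
crop(f,330,110,130,190,3,'pics/c4.png')
"
```

```text
[ 516.53579195 -283.21142111]
t 3.65 pos [553.7 191.2 350.2] jaw 1.896 open 0.763 F [ 0.2 -0.1 -3.4] q6 -1.57
shift m [ 0.1872 -0.4376  0.0489] spin deg 0.34 tool tilt [ 0.0082  0.0021 -1.    ]
```

View pics/c4.png

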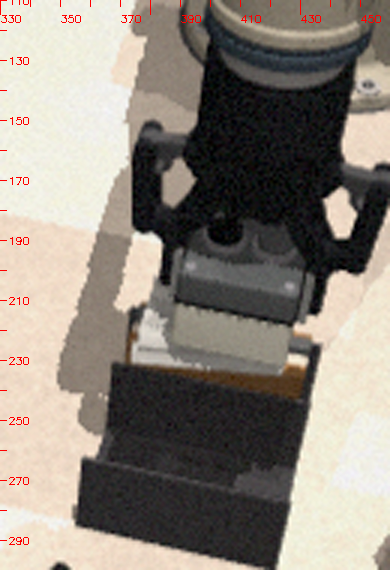

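carry_out(
  steps=[
    [[50,0.187,-0.438,0,0.3],[50,0.187,-0.438,0,0.3],[50,0.187,-0.438,0,0.3],[50,0.187,-0.438,0,0.3],[50,0.187,-0.438,0,0.3],[50,0.187,-0.438,0,0.3],[50,0.187,-0.438,0,0.3],[50,0.187,-0.438,0,0.3]],
  ],
)

```text
clock: 4.5
eef_pos: [520.4, -209.8, 345.4]
tcp_rot: [3.141, 0.004, -2.822]
contact_force: [0.9, 0.7, -2.9]
opening: 0.767
```

```bash
python3 -c "
from h import *
go((516.5,-283.2,265),1.89)
"
```

```text
t 4.5 pos [ 520.4 -209.8  345.4] jaw 1.8907 open 0.767 F [ 0.9  0.7 -2.9] q6 -2.28
shift m [ 0.0271 -0.0685  0.0803] spin deg 0.04 tool tilt [ 0.0034  0.002  -1.    ]
```

carry_out(
  steps=[
    [[50,0.027,-0.0685,0,0],[50,0.027,-0.0685,0.02,0],[50,0.027,-0.0685,0.04,0],[50,0.027,-0.0685,0.06,0],[50,0.027,-0.0685,0.08,0],[50,0.027,-0.0685,0.08,0]],
  ],
)

```text
clock: 5.1
eef_pos: [514.8, -282.3, 261.5]
tcp_rot: [3.135, -0.001, -2.822]
contact_force: [-0.5, -0.3, -3.1]
opening: 0.767
```

```bash
cat > look.py <<'E'
from h import *
from rig import grab_frame
import sys
n=sys.argv[1]
f=grab_frame('scene')['image'][:,:,::-1].copy(); g=grab_frame('top')['image'][:,:,::-1].copy()
cv2.imwrite(f'pics/s{n}.png',f);cv2.imwrite(f'pics/t{n}.png',g)
crop(f,180,60,130,160,3,'pics/a.png');crop(g,385,225,135,160,3,'pics/b.png')
cv2.imwrite(f'pics/c{n}.png',np.hstack([cv2.imread('pics/a.png'),cv2.imread('pics/b.png')]))
E
python3 look.py 5;python3 -c "
from h import *
go((516.5,-283.2,265),1.89)
"
```

```text
t 5.2 pos [ 516.2 -282.9  264.5] jaw 1.8908 open 0.764 F [ 0.3 -0.8 -2.6] q6 -2.4
shift m [-0.0002 -0.0004 -0.0005] spin deg 0.05 tool tilt [ 0.0013  0.0031 -1.    ]
```

View pics/c5.png

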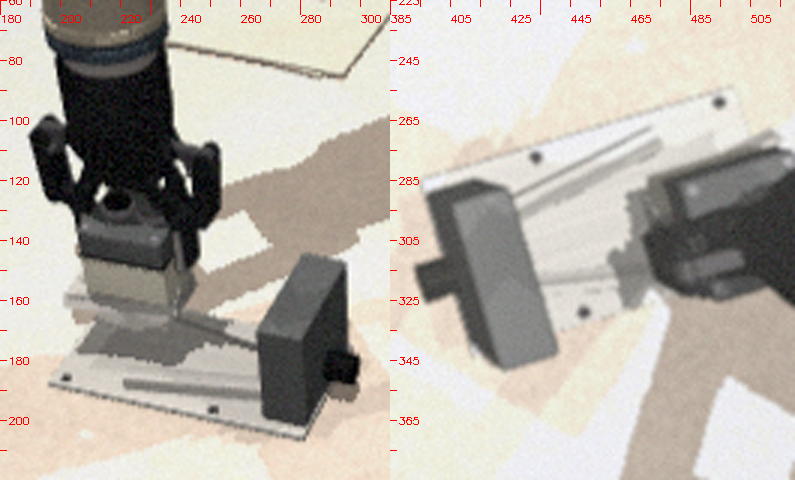

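Run:
```python
from h import *
s=cv2.imread('pics/s5.png');t=cv2.imread('pics/t5.png')
dk=[493,-212,1.89,0]; st=[516,-283,1.891,63]
S2=[box(-33,33,-34,34,18,74),foot()]
it=[(DOCK,dk,(0,200,0)),(S2,st,(0,0,255))]
a=ov(s,'scene',190,110,65,100,6,it,0); b=ov(t,'top',455,260,65,100,6,it,0)
cv2.imwrite('pics/ov5.png',np.hstack([a,b]))
```

```text
(no output)
```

View pics/ov5.png

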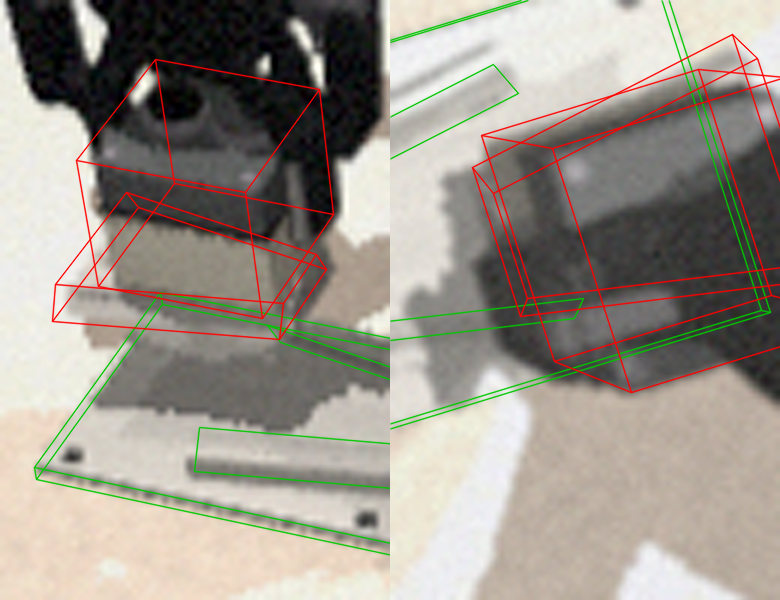

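```bash
python3 look.py 6
python3 - <<'E'
from h import *
go((516.5,-283.2,265),1.89)
s=cv2.imread('pics/s6.png');t=cv2.imread('pics/t6.png')
crop(s,190,115,60,70,8,'pics/a.png'); 
cv2.imwrite('pics/c6s.png',cv2.imread('pics/a.png'))
crop(t,455,265,70,60,8,'pics/c6t.png')
E
```

```text
t 5.3 pos [ 516.9 -283.2  265.9] jaw 1.8909 open 0.766 F [ 0.9 -0.1 -2.7] q6 -2.4
shift m [0.0004 0.0001 0.0009] spin deg 0.05 tool tilt [ 0.004   0.0016 -1.    ]
```

View pics/c6s.png

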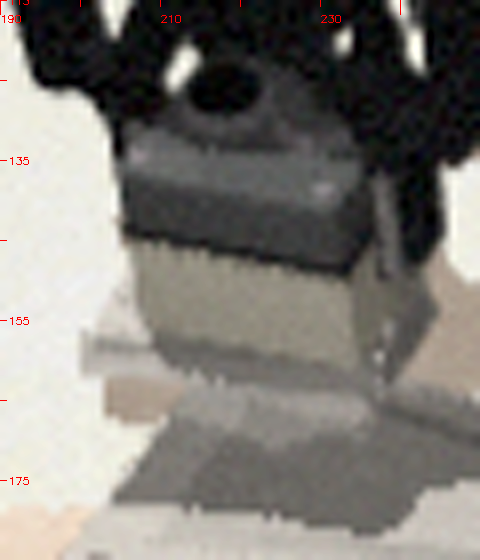

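View pics/c6t.png

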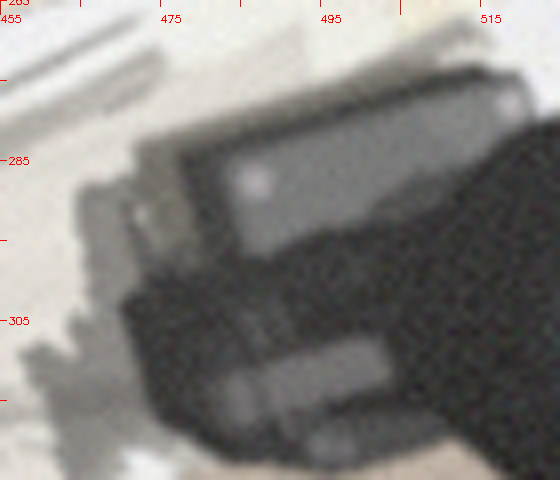

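```bash
cat > fit6.py <<'E'
from h import *
from fit0 import px
T=lambda a:px(a,185,225,6);S=lambda a:px(a,345,205,6)
a=1.895
def loc(P): d=np.array(P[:2])-[551.5,190.6]; return [d[0]*np.cos(a)+d[1]*np.sin(a),-d[0]*np.sin(a)+d[1]*np.cos(a)]
for u in [(112,190),(290,135),(345,323),(165,377)]: print('screw t',np.round(loc(onplane('top',T(u),78)),1))
for u in [(278,190),(448,228),(242,315),(417,353)]: print('screw s',np.round(loc(onplane('scene',S(u),78)),1))
T=lambda a:px(a,455,265,8);S=lambda a:px(a,190,115,8)
obs=[('scene',S((119,178)),(-33,-34,74)),('scene',S((366,206)),(33,-34,74)),('scene',S((152,362)),(-33,-34,18)),('scene',S((375,393)),(33,-34,18)),
('scene',S((137,155)),(-27,-28,74)),('scene',S((322,188)),(27,-28,74)),
('top',T((232,178)),(33,-34,74)),('top',T((525,75)),(-33,-34,74)),('top',T((138,140)),(33,-34,18)),('top',T((252,180)),(27,-28,74)),('top',T((510,105)),(-27,-28,74))]
R0=R.from_euler('z',1.891)
def f(p):
    M=(R0*R.from_rotvec(p[3:])).as_matrix()
    return np.array([proj(c,M@np.array(l)+p[:3])[0]-u for c,u,l in obs]).ravel()
s=least_squares(lambda p: np.r_[f(p),p[3:]*10],[516,-283,64,0,0,0],x_scale=[10,10,10,.1,.1,.1],loss='soft_l1')
print(np.round(s.x,3)); print(np.round(f(s.x).reshape(-1,2),1).tolist())
E
python3 fit6.py
```

```text
screw t [ 27.3 -28.9]
screw t [-27.1 -29.1]
screw t [-26.9  28.2]
screw t [27.7 27.8]
screw s [-27.2  30.9]
screw s [27.4 30.1]
screw s [-27.1 -25.7]
screw s [ 27.  -25.3]
[ 5.16446e+02 -2.77804e+02  6.06080e+01 -6.60000e-02 -6.00000e-02
  1.00000e-02]
[[-1.3, -0.2], [-4.1, -0.1], [-1.1, -1.2], [-1.7, -1.3], [0.2, 1.6], [-0.1, 0.4], [-1.3, -0.5], [-0.3, -0.1], [-3.9, 0.5], [0.7, 1.7], [-0.8, 0.8]]
```

```bash
cat >> fit6.py <<'E'
print('screws only')
obs=[o for o in obs if abs(o[2][0])==27]
def f2(p,o=obs):
    M=R.from_euler('z',1.891+p[3]).as_matrix()
    return np.array([proj(c,M@np.array(l)+p[:3])[0]-u for c,u,l in o]).ravel()
for o in (obs,obs[:2],obs[2:]):
    s=least_squares(lambda p: np.r_[f2(p,o),(p[2]-64.)/3,p[3]*20],[516,-283,64,0],x_scale=[10,10,10,.1])
    print(np.round(s.x,3),np.round(f2(s.x,o).reshape(-1,2),1).tolist())
M=R.from_euler('z',1.891).as_matrix()
for l in [(-27,-28,74),(27,-28,74),(-33,-34,74),(33,-34,74),(-33,-34,40),(33,-34,18),(33,34,18),(-53,-34,0),(33,-22,0),(33,22,0),(-53,-31,12),(-33,-34,18)]:
    P=M@np.array(l)+[516.4,-283,64.5]
    u=(proj('scene',P)[0]-[190,115]+.5)*8-.5; v=(proj('top',P)[0]-[455,265]+.5)*8-.5
    print(l,np.round(u),np.round(v))
E
python3 fit6.py | sed -n '/only/,$p'
```

```text
screws only
[ 5.14927e+02 -2.81618e+02  6.57060e+01 -5.00000e-03] [[-0.1, 0.1], [-0.3, 0.4], [0.1, 0.3], [-0.2, 0.1]]
[ 5.12390e+02 -2.83986e+02  6.40130e+01  4.00000e-03] [[0.1, -0.1], [-0.1, 0.1]]
[ 5.15125e+02 -2.82308e+02  6.40580e+01 -8.00000e-03] [[0.2, 0.0], [-0.2, -0.0]]
(-27, -28, 74) [129. 161.] [512.  98.]
(27, -28, 74) [313. 196.] [257. 176.]
(-33, -34, 74) [ 99. 169.] [531.  61.]
(33, -34, 74) [325. 212.] [219. 156.]
(-33, -34, 40) [118. 273.] [457.  54.]
(33, -34, 18) [348. 381.] [124. 138.]
(33, 34, 18) [442. 241.] [221. 441.]
(-53, -34, 0) [ 74. 376.] [465.  21.]
(33, -22, 0) [372. 407.] [113. 185.]
(33, 22, 0) [432. 317.] [174. 377.]
(-53, -31, 12) [ 72. 336.] [493.  36.]
(-33, -34, 18) [129. 337.] [413.  50.]
```

```bash
python3 -c "
from h import *
go((517.5,-283.2,222),1.892)
"
```

```text
t 5.3 pos [ 516.9 -283.2  265.9] jaw 1.8909 open 0.766 F [ 0.9 -0.1 -2.7] q6 -2.4
shift m [-0.0004 -0.0002  0.0439] spin deg -0.06 tool tilt [ 0.004   0.0016 -1.    ]
```

carry_out(
  steps=[
    [[50,0,0,0.012,0],[50,0,0,0.024,0],[50,0,0,0.035,0],[50,0,0,0.042,0],[50,0,0,0.042,0],[50,0,0,0.042,0]],
  ],
)

```text
clock: 5.9
eef_pos: [517.0, -283.1, 223.7]
tcp_rot: [3.141, 0.004, -2.821]
contact_force: [0.2, -0.2, -2.4]
opening: 0.761
```

```bash
python3 look.py 7
python3 - <<'E'
from h import *
go((517.5,-283.2,206),1.892)
s=cv2.imread('pics/s7.png');t=cv2.imread('pics/t7.png')
crop(s,190,125,70,70,8,'pics/c7s.png'); 
crop(t,445,255,80,70,8,'pics/c7t.png')
E
```

```text
t 6.0 pos [ 517.2 -283.2  224.2] jaw 1.8908 open 0.766 F [-0.7 -0.6 -3.1] q6 -2.4
shift m [-0.0002 -0.0001  0.0182] spin deg -0.07 tool tilt [ 0.0045  0.0013 -1.    ]
```

View pics/c7s.png

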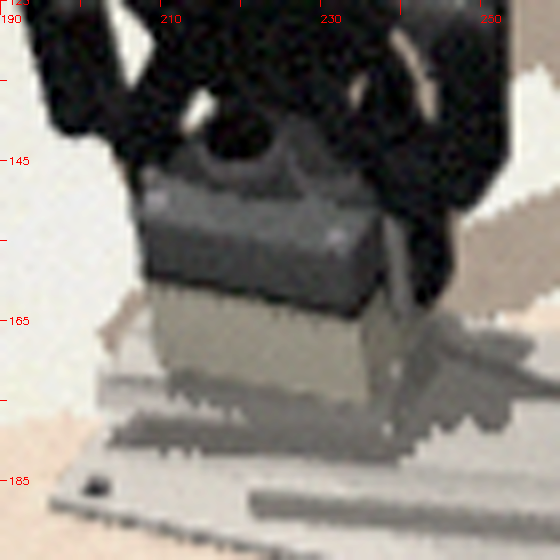

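View pics/c7t.png

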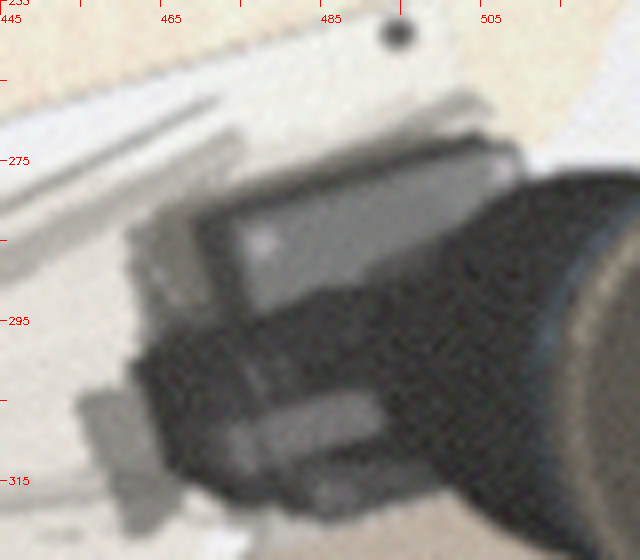

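```bash
cat > scr.py <<'E'
from h import *
from fit0 import px
def screws(so,to,sp,tp,z,yaw=1.891,fz=3.):
    obs=[('scene',px(a,*so),l) for a,l in sp]+[('top',px(a,*to),l) for a,l in tp]
    def f(p):
        M=R.from_euler('z',yaw+p[3]).as_matrix()
        return np.array([proj(c,M@np.array(l)+p[:3])[0]-u for c,u,l in obs]).ravel()
    s=least_squares(lambda p: np.r_[f(p),(p[2]-z)/fz,p[3]*20],[510,-283,z,0],x_scale=[10,10,10,.1])
    d=s.x[:2]-[493,-212]; a=1.89
    print('pose',np.round(s.x,3),'res',np.round(f(s.x),1),'dock x,y',np.round([d[0]*np.cos(a)+d[1]*np.sin(a),-d[0]*np.sin(a)+d[1]*np.cos(a)],1))
E
python3 - <<'E'
from scr import *
RN,FN=(-27,-28,74),(27,-28,74)
screws((190,125,8),(445,255,8),[((155,198),RN),((335,235),FN)],[((262,240),FN),((503,172),RN)],24)
E
```

```text
pose [ 5.15858e+02 -2.81555e+02  2.52050e+01 -1.20000e-02] res [-0.1  0.2 -0.2  0.2 -0.1  0.3  0.1 -0. ] dock x,y [-73.2   0.1]
```

carry_out(
  steps=[
    [[50,0,0,0.005,0],[50,0,0,0.01,0],[50,0,0,0.014,0],[50,0,0,0.016,0],[50,0,0,0.016,0]],
  ],
)

```text
clock: 6.5
eef_pos: [517.2, -283.1, 207.8]
tcp_rot: [3.141, 0.004, -2.821]
contact_force: [0.5, -0.2, -3.3]
opening: 0.765
```

```bash
python3 -c "
from h import *
go((517.5,-283.2,205),1.892)"
```

```text
t 6.5 pos [ 517.2 -283.1  207.8] jaw 1.8909 open 0.765 F [ 0.5 -0.2 -3.3] q6 -2.4
shift m [-0.0003 -0.0002  0.0028] spin deg -0.06 tool tilt [ 0.0039  0.0017 -1.    ]
```

carry_out(
  steps=[
    [[50,0,0,0.001,0],[50,0,0,0.002,0],[50,0,0,0.002,0]],
  ],
)

```text
clock: 6.8
eef_pos: [517.5, -283.2, 207.0]
tcp_rot: [-3.141, 0.005, -2.821]
contact_force: [-2.1, 2.7, 8.6]
opening: 0.77
```

```bash
python3 look.py 8
python3 - <<'E'
from h import *
go((517.5,-283.2,205),1.892)
s=cv2.imread('pics/s8.png');t=cv2.imread('pics/t8.png')
crop(s,190,125,70,75,8,'pics/c8s.png')
E
```

```text
t 6.9 pos [ 517.5 -283.2  207. ] jaw 1.891 open 0.769 F [-1.9  1.1  9. ] q6 -2.4
shift m [-0.    -0.     0.002] spin deg -0.06 tool tilt [ 0.0047  0.0012 -1.    ]
```

View pics/c8s.png

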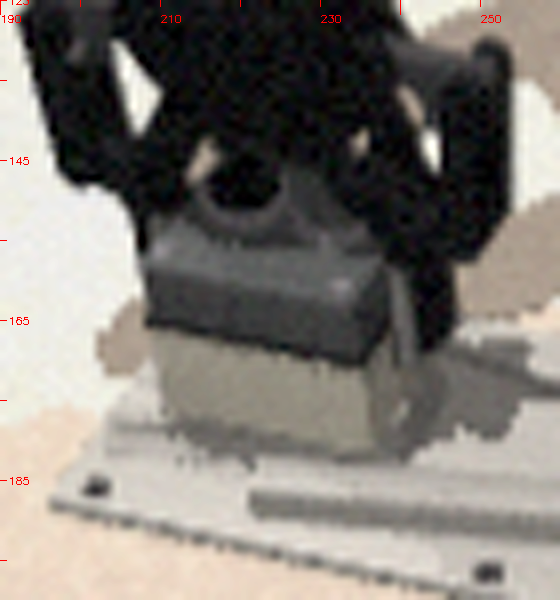

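carry_out(
  steps=[
    [[100,0,0,0,0],[100,0,0,0,0],[100,0,0,0,0],[100,0,0,0,0],[100,0,0,0,0]],
  ],
)

```text
clock: 7.4
eef_pos: [517.5, -283.2, 206.9]
tcp_rot: [-3.141, 0.005, -2.821]
contact_force: [-0.2, -0.2, -0.6]
opening: 1.001
```

```bash
python3 -c "
from h import *
go((517.5,-283.2,330),1.892)"
```

```text
t 7.4 pos [ 517.5 -283.2  206.9] jaw 1.891 open 1.001 F [-0.2 -0.2 -0.6] q6 -2.4
shift m [-0.0006 -0.     -0.1231] spin deg -0.06 tool tilt [ 0.0046  0.0013 -1.    ]
```

carry_out(
  steps=[
    [[100,0,0,-0.02,0],[100,0,0,-0.05,0],[100,0,0,-0.09,0],[100,0,0,-0.125,0]],
  ],
)

```text
clock: 7.8
eef_pos: [516.8, -283.4, 333.3]
tcp_rot: [-3.141, 0.005, -2.821]
contact_force: [1.7, -0.6, -0.0]
opening: 0.999
```

```bash
python3 -c "
from h import *
a=1.89;t=np.array([493,-212])-142*np.array([np.cos(a),np.sin(a)]);print(t)
go((t[0],t[1],300),1.891-np.pi/2)"; python3 look.py 9
```

```text
[ 537.56109943 -346.82695731]
t 7.8 pos [ 516.8 -283.4  333.3] jaw 1.8909 open 0.999 F [ 1.7 -0.6 -0. ] q6 -2.4
shift m [ 0.0004 -0.0668  0.0333] spin deg 89.99 tool tilt [ 0.0045  0.0014 -1.    ]
```

View pics/c9.png

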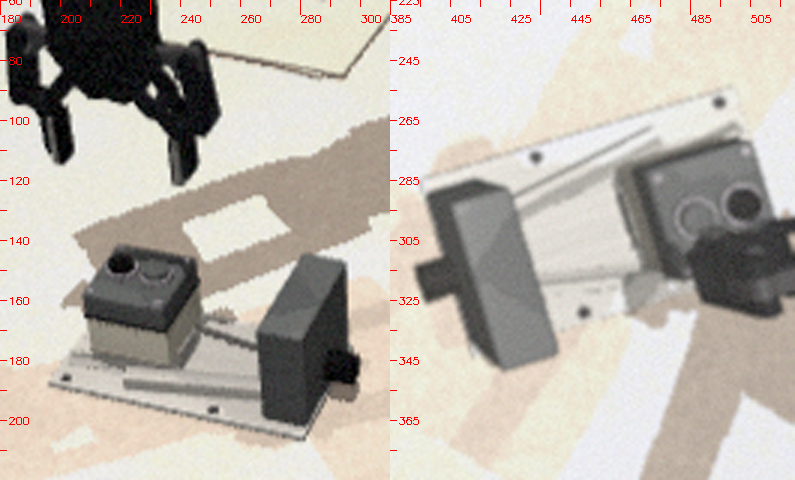

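carry_out(
  steps=[
    [[0,0,-0.067,0,90],[0,0,-0.067,0,90],[0,0,-0.067,0,90],[0,0,-0.067,0,90],[0,0,-0.067,0,90],[0,0,-0.067,0,90],[0,0,-0.067,0,90],[0,0,-0.067,0,90]],
  ],
  squeeze=40,
)

```text
clock: 8.7
eef_pos: [539.2, -347.7, 336.2]
tcp_rot: [3.134, 0.006, 2.255]
contact_force: [0.2, 0.4, -0.7]
opening: 0.0
```

```bash
python3 -c "
from h import *
go((537.6,-346.8,330),1.891-np.pi/2)"; python3 look.py 10
python3 - <<'E'
from h import *
s=cv2.imread('pics/s10.png');t=cv2.imread('pics/t10.png')
crop(s,190,130,65,65,6,'pics/a.png');crop(t,450,260,65,65,6,'pics/b.png')
cv2.imwrite('pics/c10z.png',np.hstack([cv2.imread('pics/a.png'),cv2.imread('pics/b.png')]))
E
```

```text
t 8.7 pos [ 539.2 -347.7  336.2] jaw 0.6847 open 0.0 F [ 0.2  0.4 -0.7] q6 -1.26
shift m [ 0.0018 -0.0007  0.0062] spin deg 20.89 tool tilt [ 9.8e-03 -1.0e-04 -1.0e+00]
```

View pics/c10.png

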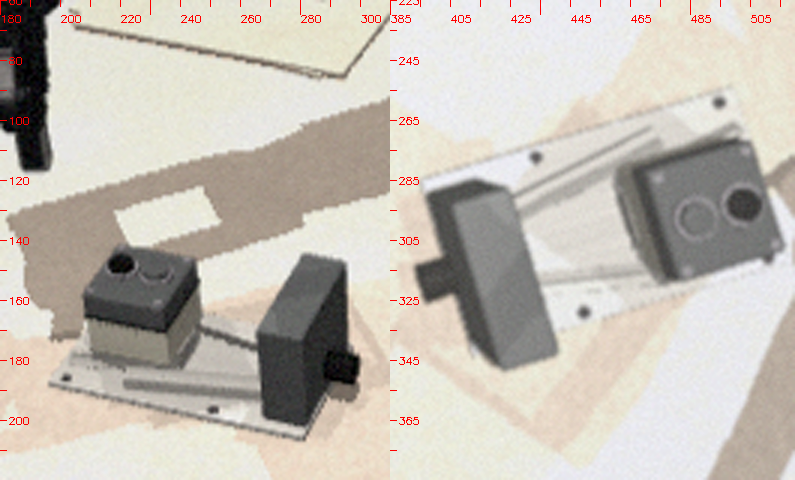

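View pics/c10z.png

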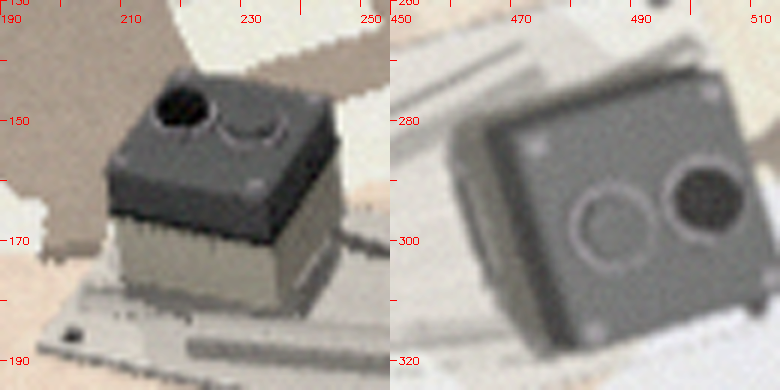

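Run:
```python
from scr import *
a,b,z=27,28.3,74
screws((190,130,6),(450,260,6),[((120,160),(-a,-b,z)),((258,185),(a,-b,z)),((315,100),(a,b,z)),((182,75),(-a,b,z))],[((147,146),(a,-b,z)),((320,92),(-a,-b,z)),((205,330),(a,b,z)),((378,272),(-a,b,z))],6)
```

```text
pose [ 5.17058e+02 -2.81598e+02  7.69300e+00  8.00000e-03] res [ 0.   0.2 -0.6  0.4 -0.4  0.   0.   0.1 -0.7 -0.2 -0.1 -0.4 -0.1  0.5
  0.6  0.8] dock x,y [-73.6  -1. ]
```

carry_out(
  steps=[
    [[0,0.002,0,0.006,20.9],[0,0.002,0,0.006,20.9],[0,0.002,0,0.006,20.9],[0,0.002,0,0.05,20.9],[0,0.002,0,0.1,20.9],[0,0.002,0,0.12,20.9],[0,0.002,0,0.12,20.9]],
  ],
)

```text
clock: 9.5
eef_pos: [537.6, -345.1, 212.3]
tcp_rot: [3.137, -0.002, 1.899]
contact_force: [-0.1, 0.7, -0.2]
opening: 0.0
```

```bash
python3 -c "
from h import *
go((537.6,-346.8,197),1.891-np.pi/2)"; python3 look.py 11
```

```text
t 9.5 pos [ 537.6 -345.1  212.3] jaw 0.328 open 0.0 F [-0.1  0.7 -0.2] q6 -0.91
shift m [-0.0016 -0.0006  0.0153] spin deg 0.45 tool tilt [ 0.0039  0.0037 -1.    ]
```

View pics/c11.png

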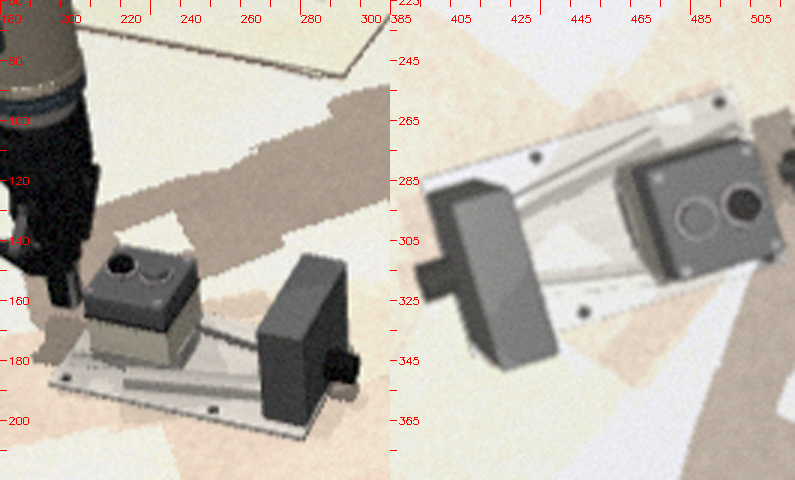

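carry_out(
  steps=[
    [[0,-0.001,-0.0005,0.01,0.4],[0,-0.001,-0.0005,0.015,0.4],[0,-0.001,-0.0005,0.015,0.4]],
  ],
)

```text
clock: 9.9
eef_pos: [539.2, -347.4, 201.4]
tcp_rot: [3.133, 0.003, 1.891]
contact_force: [-0.7, 0.0, -0.0]
opening: -0.005
```

```bash
python3 -c "
from h import *
a=1.89;t=np.array([493,-212])-120*np.array([np.cos(a),np.sin(a)]);print(t)
go((t[0],t[1],197),1.891-np.pi/2)"; python3 look.py 12
```

```text
[ 530.65726712 -325.93827378]
t 9.9 pos [ 539.2 -347.4  201.4] jaw 0.3199 open -0.005 F [-0.7  0.  -0. ] q6 -0.9
shift m [ 0.0231 -0.0014  0.0043] spin deg -0.02 tool tilt [ 0.0095  0.     -1.    ]
```

View pics/c12.png

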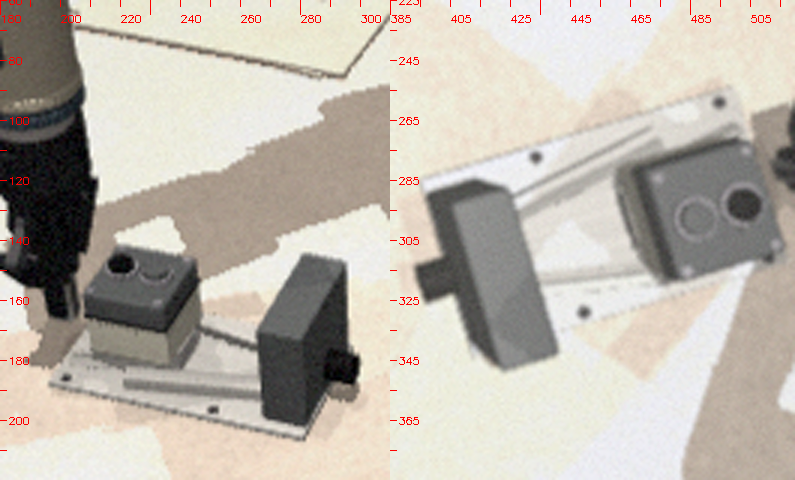

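carry_out(
  steps=[
    [[0,0,-0.001,0.0045,0],[0,0.008,-0.001,0.0045,0],[0,0.016,-0.001,0.0045,0],[0,0.021,-0.001,0.0045,0],[0,0.021,-0.001,0.0045,0]],
  ],
)

```text
clock: 10.5
eef_pos: [531.6, -326.9, 197.3]
tcp_rot: [3.133, 0.003, 1.891]
contact_force: [0.6, 0.8, -0.2]
opening: -0.001
```

```bash
cat > d.py <<'E'
from h import *
from rig import r
s=r.sense();d=s['eef_pos'][:2]-[493,-212];a=1.89;F=s['contact_force'];u=[np.cos(a),np.sin(a)];v=[-u[1],u[0]]
print('t',round(s['clock'],2),'dock tcp x,y',np.round([d@u,d@v],1),'z',round(s['eef_pos'][2],1),'F along,lat,z',np.round([F[:2]@u,F[:2]@v,F[2]],1),'yaw',round(s['tcp_rot'][2],4),'station x if touching',round(d@u+44,1))
E
python3 d.py; python3 look.py 13
```

```text
t 10.5 dock tcp x,y [-121.2   -0.6] z 197.3 F along,lat,z [ 0.5 -0.8 -0.2] yaw 1.8912 station x if touching -77.2
```

View pics/c13.png

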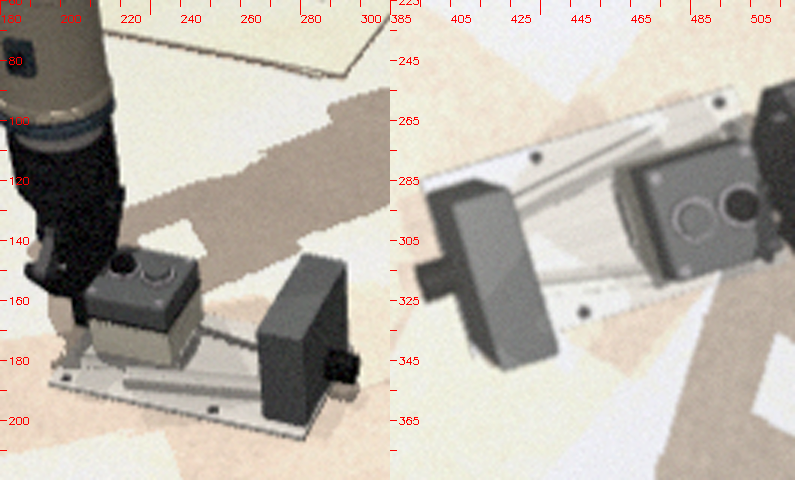

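carry_out(
  steps=[
    [[0,0.005,0,0,0],[0,0.01,0,0,0],[0,0.016,0,0,0],[0,0.02,0,0,0]],
  ],
)

```text
clock: 11.0
eef_pos: [525.4, -308.1, 197.3]
tcp_rot: [3.132, 0.003, 1.891]
contact_force: [0.2, -0.2, 0.8]
opening: 0.001
```

```bash
python3 d.py; python3 look.py 14
```

```text
t 11.0 dock tcp x,y [-101.4   -0.6] z 197.3 F along,lat,z [-0.3 -0.1  0.8] yaw 1.8911 station x if touching -57.4
```

View pics/c14.png

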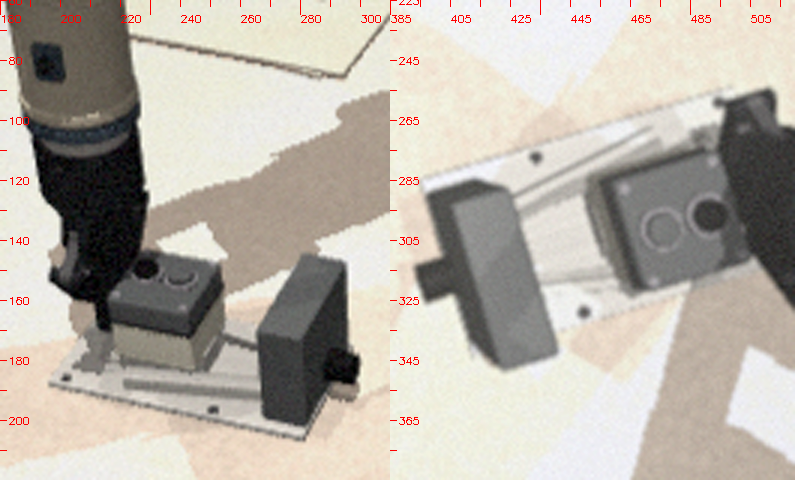

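carry_out(
  steps=[
    [[0,0.008,0,0,0],[0,0.016,0,0,0],[0,0.024,0,0,0],[0,0.032,0,0,0],[0,0.038,0,0,0],[0,0.038,0,0,0]],
  ],
)

```text
clock: 11.7
eef_pos: [513.0, -270.9, 197.0]
tcp_rot: [3.133, 0.002, 1.892]
contact_force: [-0.6, -0.6, -1.0]
opening: 0.0
```

```bash
python3 d.py; python3 look.py 15
```

```text
t 11.7 dock tcp x,y [-62.2  -0.5] z 197.0 F along,lat,z [-0.4  0.7 -1. ] yaw 1.892 station x if touching -18.2
```

View pics/c15.png

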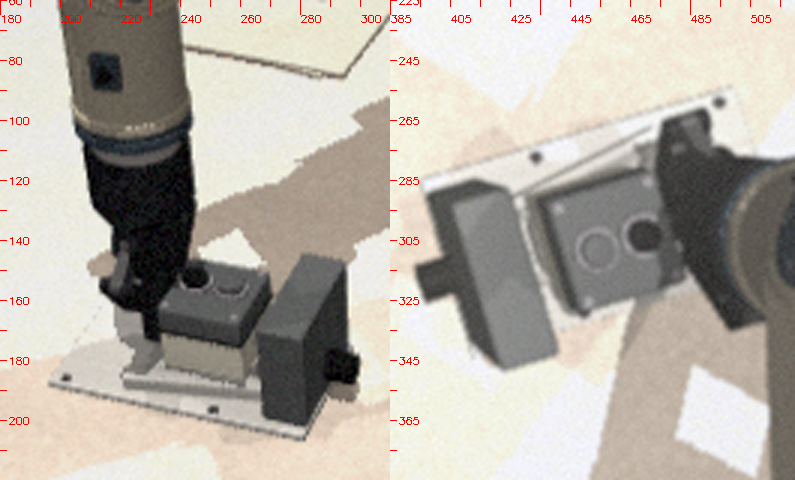

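carry_out(
  steps=[
    [[0,0.004,0,0,0],[0,0.008,0,0,0],[0,0.011,0,0,0],[0,0.011,0,0,0]],
  ],
)

```text
clock: 12.2
eef_pos: [509.7, -260.9, 197.1]
tcp_rot: [3.133, 0.002, 1.892]
contact_force: [-0.4, 0.2, 1.0]
opening: -0.001
```

```bash
python3 d.py; python3 look.py 16
python3 - <<'E'
from h import *
s=cv2.imread('pics/s16.png');t=cv2.imread('pics/t16.png')
crop(s,225,130,65,65,6,'pics/a.png');crop(t,415,270,65,65,6,'pics/b.png')
cv2.imwrite('pics/c16z.png',np.hstack([cv2.imread('pics/a.png'),cv2.imread('pics/b.png')]))
E
```

```text
t 12.2 dock tcp x,y [-51.7  -0.6] z 197.1 F along,lat,z [0.3 0.3 1. ] yaw 1.8918 station x if touching -7.7
```

View pics/c16z.png

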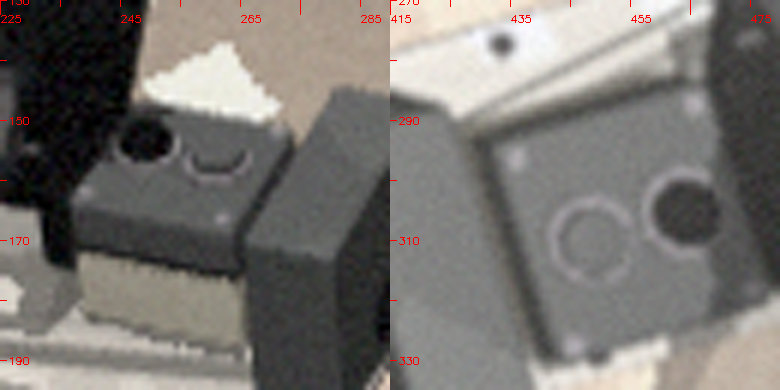

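Run:
```python
from scr import *
a,b,z=27,28.3,74
screws((225,130,6),(415,270,6),[((85,192),(-a,-b,z)),((222,219),(a,-b,z)),((280,128),(a,b,z))],[((126,158),(a,-b,z)),((304,104),(-a,-b,z)),((182,345),(a,b,z)),((363,290),(-a,b,z))],6)
```

```text
pose [ 4.94035e+02 -2.15549e+02  8.14200e+00 -3.00000e-03] res [-0.1  0.1 -0.1  0.2 -0.6  0.5 -0.2 -0.1 -0.2 -0.   0.3  0.3 -0.1  0.5] dock x,y [-3.7  0.1]
```

carry_out(
  steps=[
    [[0,0.001,0,0,0],[0,0.002,0,0,0],[0,0.002,0,0,0]],
  ],
)

```text
clock: 12.6
eef_pos: [509.3, -259.2, 197.1]
tcp_rot: [3.133, 0.003, 1.892]
contact_force: [0.7, 0.0, -0.5]
opening: -0.001
```

```bash
python3 d.py
```

```text
t 12.6 dock tcp x,y [-50.   -0.7] z 197.1 F along,lat,z [-0.2 -0.7 -0.5] yaw 1.8919 station x if touching -6.0
```

carry_out(
  steps=[
    [[0,0.001,0,0,0],[0,0.002,0,0,0],[0,0.002,0,0,0]],
  ],
)

```text
clock: 12.9
eef_pos: [508.7, -257.3, 197.2]
tcp_rot: [3.133, 0.003, 1.892]
contact_force: [0.4, -0.4, -0.4]
opening: 0.001
```

```bash
python3 d.py
```

```text
t 12.9 dock tcp x,y [-47.9  -0.7] z 197.2 F along,lat,z [-0.5 -0.2 -0.4] yaw 1.8917 station x if touching -3.9
```

carry_out(
  steps=[
    [[0,0.001,0,0,0],[0,0.0015,0,0,0],[0,0.0015,0,0,0]],
  ],
)

```text
clock: 13.2
eef_pos: [508.6, -256.6, 197.4]
tcp_rot: [3.131, 0.005, 1.892]
contact_force: [0.7, -6.3, -1.3]
opening: -0.001
```

```bash
python3 d.py
```

```text
t 13.2 dock tcp x,y [-47.2  -0.8] z 197.4 F along,lat,z [-6.2  1.3 -1.3] yaw 1.8917 station x if touching -3.2
```

carry_out(
  steps=[
    [[0,0.001,0,0,0],[0,0.002,0,0,0],[0,0.002,0,0,0]],
  ],
)

```text
clock: 13.5
eef_pos: [508.8, -256.0, 197.9]
tcp_rot: [3.129, 0.008, 1.892]
contact_force: [2.3, -9.3, -1.4]
opening: -0.003
```

```bash
python3 d.py;  python3 look.py 17
python3 - <<'E'
from h import *
s=cv2.imread('pics/s17.png');t=cv2.imread('pics/t17.png')
crop(s,225,130,65,65,6,'pics/a.png');crop(t,415,270,65,65,6,'pics/b.png')
cv2.imwrite('pics/c17z.png',np.hstack([cv2.imread('pics/a.png'),cv2.imread('pics/b.png')]))
E
```

```text
t 13.5 dock tcp x,y [-46.7  -1.2] z 197.9 F along,lat,z [-9.5  0.7 -1.4] yaw 1.8915 station x if touching -2.7
```

View pics/c17z.png

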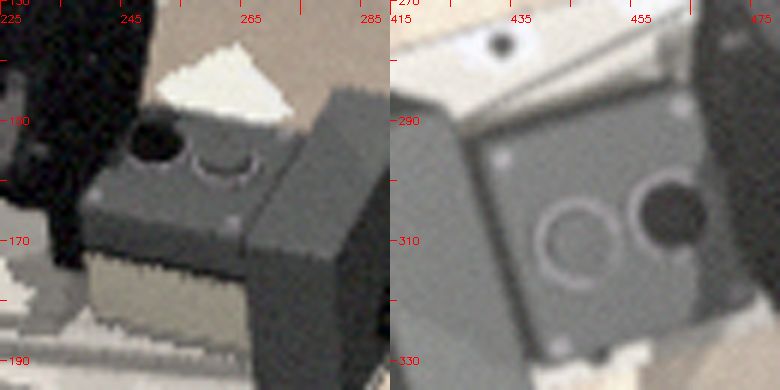

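carry_out(
  steps=[
    [[0,0.002,0,0,0],[0,0.003,0,0,0],[0,0.003,0,0,0]],
  ],
)

```text
clock: 13.9
eef_pos: [509.2, -255.1, 198.7]
tcp_rot: [3.126, 0.014, 1.891]
contact_force: [3.7, -14.2, -2.9]
opening: -0.002
```

```bash
python3 d.py
python3 - <<'E'
from scr import *
a,b,z=27,28.3,74
screws((225,130,6),(415,270,6),[((97,194),(-a,-b,z)),((234,222),(a,-b,z))],[((112,160),(a,-b,z)),((292,105),(-a,-b,z)),((170,346),(a,b,z))],6)
E
```

```text
t 13.9 dock tcp x,y [-46.   -1.9] z 198.7 F along,lat,z [-14.6   0.9  -2.9] yaw 1.8913 station x if touching -2.0
pose [ 4.93166e+02 -2.11812e+02  7.71100e+00 -4.00000e-03] res [-0.5  0.3 -0.5  0.2 -0.1 -0.  -0.4  0.2  0.   0.5] dock x,y [ 0.1 -0.2]
```

carry_out(
  steps=[
    [[0,0.002,0,0,0],[0,0.0038,0,0,0],[0,0.0038,0,0,0]],
  ],
)

```text
clock: 14.2
eef_pos: [509.8, -253.9, 199.8]
tcp_rot: [3.122, 0.02, 1.891]
contact_force: [4.0, -15.9, -1.6]
opening: 0.001
```

```bash
python3 d.py
```

```text
t 14.2 dock tcp x,y [-45.   -2.8] z 199.8 F along,lat,z [-16.3   1.2  -1.6] yaw 1.8909 station x if touching -1.0
```

carry_out(
  steps=[
    [[0,-0.002,0,0,0],[0,-0.006,0,0,0],[0,-0.015,0,0,0],[0,-0.03,0,0,0],[0,-0.05,0,0,0],[0,-0.07,0,-0.01,0],[0,-0.09,0,-0.05,0],[0,-0.11,0,-0.09,0]],
  ],
)

```text
clock: 15.0
eef_pos: [542.1, -358.4, 292.1]
tcp_rot: [3.124, 0.018, 1.891]
contact_force: [0.7, 0.8, 0.8]
opening: -0.0
```

carry_out(
  steps=[
    [[0,-0.04,0,-0.04,0],[0,-0.08,0,-0.08,0],[0,-0.08,0,-0.08,0]],
  ],
)

```text
clock: 15.3
eef_pos: [566.6, -437.7, 378.7]
tcp_rot: [3.119, 0.026, 1.889]
contact_force: [0.6, -0.5, -0.8]
opening: -0.001
```

```bash
python3 d.py;  python3 look.py 18
python3 - <<'E'
from h import *
s=cv2.imread('pics/s18.png');t=cv2.imread('pics/t18.png')
crop(s,225,130,65,65,6,'pics/a.png');crop(t,415,270,65,65,6,'pics/b.png')
cv2.imwrite('pics/c18z.png',np.hstack([cv2.imread('pics/a.png'),cv2.imread('pics/b.png')]))
E
```

```text
t 15.3 dock tcp x,y [-237.4    0.9] z 378.7 F along,lat,z [-0.6 -0.4 -0.8] yaw 1.8893 station x if touching -193.4
```

View pics/c18z.png

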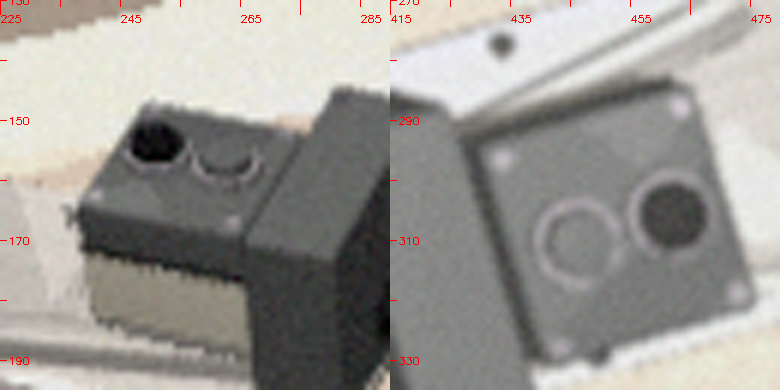

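View pics/s18.png

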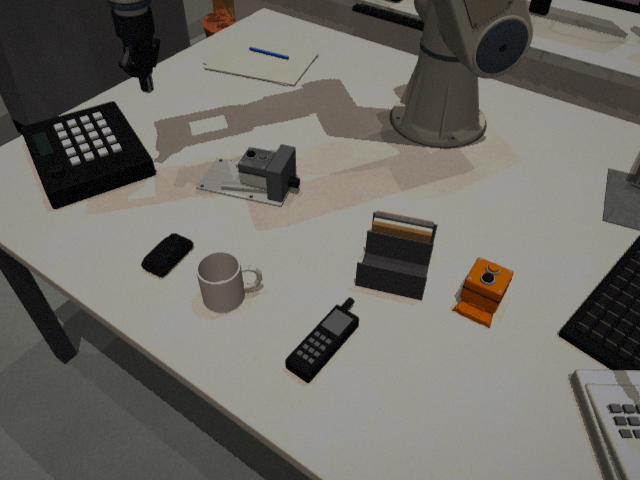

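View pics/t18.png

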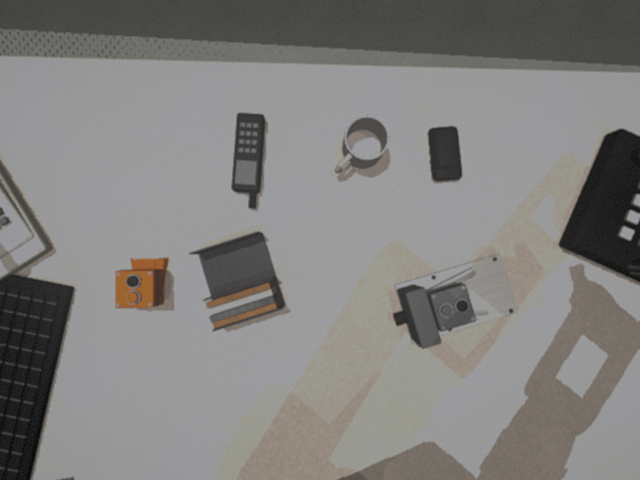

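Run:
```python
from scr import *
a,b,z=27,28.3,74
sp=[((97,196),(-a,-b,z)),((234,222),(a,-b,z))];tp=[((112,160),(a,-b,z)),((290,106),(-a,-b,z)),((170,346),(a,b,z)),((347,292),(-a,b,z))]
screws((225,130,6),(415,270,6),sp,tp,6)
st=cv2.imread('pics/s18.png');s0=cv2.imread('pics/s0.png') if 0 else cv2.imread('pics/scene0.png')
t=cv2.imread('pics/t18.png');t0=cv2.imread('pics/top0.png')
# neighbours moved?
for n,A,B,x,y,w,h in [('mouse',t0,t,425,120,40,66),('mug',t0,t,330,110,62,70),('handset',t0,t,228,108,42,104)]:
    g=lambda i:cv2.cvtColor(i[y:y+h,x:x+w],cv2.COLOR_BGR2GRAY).astype(np.float32)
    print(n,np.round(cv2.phaseCorrelate(g(A),g(B)),2))
```

```text
pose [ 4.93338e+02 -2.11662e+02  7.45800e+00  1.00000e-03] res [-0.5  0.2 -0.4  0.4 -0.3 -0.  -0.3 -0.1 -0.   0.5  0.2  0.3] dock x,y [ 0.2 -0.4]Traceback (most recent call last):
  File "<stdin>", line 10, in <module>
    return _wrapfunc(a, 'round', decimals=decimals, out=out)
    return _wrapit(obj, method, *args, **kwds)
    conv = _array_converter(obj)
ValueError: setting an array element with a sequence. The requested array has an inhomogeneous shape after 1 dimensions. The detected shape was (2,) + inhomogeneous part.
```

```bash
python3 -c "
from rig import workorder
print(workorder.sign_off())"
```

```text
the job is handed in; nothing more can be done
None
```

The station is wedged home in the dock, and I handed the job in at about 15.3 s on the robot's clock.

**What I did:** I lifted the station out of the rack by its two ends. I set it flat in the dock mouth, 73 mm short of home with the narrow end towards the upstand, and let go. I then pushed it home from behind with the closed fingers, low on the housing's rear face. Resistance rose steeply at home, and I pushed up to about 16 N before backing away and lifting clear.

**Last checks:**
- **Position:** after release the two cameras put the station 0.2 mm along and 0.4 mm across from dock_home, in line with the dock, with residuals up to 0.5 px. It read 0.1 and -0.2 mm while still being pushed, so it did not slip back.
- **Height:** the fit gave a foot height of 7.5 mm against the expected 6 mm. That is within the 2 mm calibration.
- **Forces:** the highest force I read was about 16 N, and the fingers were free of everything at the end.
- **Other objects:** the mouse, mug and handset look unmoved in both views. My numeric image check for them stopped on a script error and I did not rerun it, so that is by eye only.
- **Camera disagreement:** the two cameras differed by 2 to 3 mm sideways, so I used the combined fit.
- **Not tested:** I did not pull on the station to test the wedge.

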